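Clear the printing fixture and load the block on its switch

TASK

The hand pressing pad has been left standing in the metal printing fixture: hang it by the eye of its handle on the peg of the stand. Then set the copper-faced printing block in the fixture, copper side up, and push it fully home into the corner, its long side flush against the long fence so that it holds the switch pin pressed in and one end against the short fence, and leave it there. Leave the jar, the phone and the brush alone.

Things in the scene. Friction and masses are not known exactly. Their poses are not given: they have to be found in the camera images.
- pad: Hand pressing pad of brown wood, 160 g: flat sole 46 (x) by 100 (y) by 18 mm, felt beneath; in its middle an upright paddle handle, 12 mm thick (x), 50 mm wide (y), top 116 mm above the underside, with a round through eye, 29 mm across. Front and back alike. Origin: centre of underside, z up. Starts standing on the fixture's bed. Gripping the paddle from above across its 50 mm leaves the eye free.
- eye (a point): Centre of the eye in the pad's handle, 88 mm above the pad's underside; the hole's axis is the pad's x.
- stand: Fixed steel peg stand left or right of the fixture: base 110 (x) by 100 (y) by 10 mm, round post of 16 mm diameter at its middle, 195 mm high, and one peg of 10 mm diameter that leaves the post at 180 mm height towards the stand's -x, rising 12 degrees to its free tip. Origin: centre of the underside, on the table; z up.
- peg_tip (a point): Free end of the peg's axis: 85 mm from the post's axis (stand -x), 198 mm above the table.
- peg_mid (a point): Middle of the peg's axis: 42 mm from the post's axis, 189 mm above the table.
- fixture: Fixed metal fixture. Bed 155 (x) by 240 (y) mm, top 10 mm above the table. Two fences 14 mm thick, tops 24 mm above the table: the long one along y, inner face at x=+60 mm; the short one at the +y end, inner face at y=+105 mm. Black switch housing behind the long fence, 18 mm high. Origin: on the table below mid-bed; x points to the long fence, z up. Home, the block's centre is at x=30, y=30 mm.
- corner (a point): Inner corner where the two fences' inner faces meet, at the height of the bed's top (fixture x 60, y 105, z 10 mm).
- pin_tip (a point): Rest position of the switch pin's round tip (fixed to the fixture; it does not move with the pin): fixture x 52, y 30, z 17 mm, 8 mm proud of the long fence.
- switch_pin (a joint): Travel (m) of the switch pin, a 10 mm thick horizontal pin that slides into the long fence (fixture +x). 0: fully out, 8 mm proud of the fence; 0.008: flush. Its spring, 0.4 N at first and 1.2 N when flush, is weaker than the block's friction on the bed, so the block stays where it is left; pushing the block over the bed takes some 3 to 8 N.
- block: Printing block: light wood with a copper plate on top, 60 (x) by 150 (y) by 45 mm high, about 540 g. Origin: centre of the underside; z up through the copper. Starts on the table, copper up, on the other side of the fixture from the stand. Can be gripped from above across its 60 mm; fingertips kept more than 16 mm above its underside pass over the fences.
- jar: Bystander: white paste jar with black cap, 68 mm diameter, 75 mm high. Origin: centre of the underside. Leave it.
- phone: Bystander: black phone, 150 by 72 by 9 mm, lying flat. Origin: centre of the underside. Leave it.
- brush: Bystander: brush lying flat across the table beyond the fixture, on the left. Leave it.
Not all that is in view belongs to the job. Several things look just like the block: the one meant starts farthest from the robot's base.

How it is judged:
On the way, in this order (a step that is already met when the one before it is completed fails the run):
1. the pad hangs by its eye on the peg, let go (x of eye in the frame of stand between -0.085 and -0.015 m and y of eye in the frame of stand between -0.014 and 0.014 m and z of eye in the frame of stand between 0.16 and 0.205 m and angle between pad's own z axis and vertical below 0.45 rad and contact force between the fingers and pad below 0.1 N and linear speed of pad below 0.02 m/s), for 0.3 s.
2. the block is home in the fixture's corner and holds the switch pin in (value of joint switch_pin above 0.0055 m and y of block in the frame of fixture between 0.025 and 0.033 m and z of block in the frame of fixture between 0.007 and 0.013 m and angle between the x axis of block and the x axis of fixture, either way round below 0.05 rad and angle between block's own z axis and vertical below 0.06 rad), for 0.2 s.
At the end, for the whole second after the job is handed in: Pad hangs still on the peg by its eye. Block lies flat in the fixture, copper up, within 3 degrees of square to the fences, holding the switch pin in by more than 5.5 mm of its 8 mm, its end within 5 mm of the short fence, released and still (all of step 1 and all of step 2 and contact force between the fingers and block below 0.1 N and linear speed of block below 0.02 m/s); the robot touches nothing.
It fails at once if the paste jar is disturbed (moved more than 20 mm) (distance of jar from where it was at the start of the episode above 0.02 m).
It fails at once if the phone is disturbed (moved more than 20 mm) (distance of phone from where it was at the start of the episode above 0.02 m).
It fails at once if the brush is disturbed (moved more than 20 mm) (distance of brush from where it was at the start of the episode above 0.02 m).
It also fails if it takes over 72 s, if anything falls off the work surface, if the arm or the gripper's body presses on something with over 40 N, if the wrist force passes 120 N, or if a joint passes its speed limit or range.

ROBOT

A 7-joint arm with a two-finger parallel gripper is mounted at the origin on the work surface. World frame = base frame: x ahead of the robot, y to its left, z up, the work surface at z = 0. Lengths are in m, angles in rad, forces in N, time in s.
With the tool pointing down it reaches from about 0.425 to 0.8 m from the base axis. Payload 8.3 kg.
Tool frame: the origin (TCP) lies on the centre line of the jaws, within the pads' length; the fingertips stand 19 mm ahead of it and the grasp point (between the pads) is the TCP; z points along the fingers, x is the direction in which the jaws open and shut, and the axes are right-handed (so a half turn about z gives the same grasp; the last joint's range is limited). The gripper opens to 85 mm and grips with 20 to 120 N. Pads are 22 mm wide; open, the fingers measure 114 mm over their backs; the gripper's body (76 mm by 85 mm) begins 54 mm behind the grasp point. The pads swing forward as they close: fully open they stand 13 mm farther back than shut.
Start: joints at [-1.239, 0.383, 0.016, 1.37, -0.006, 1.388, -0.046], TCP at [0.24, 0.577, 0.25] pointing down, gripper open.
Joint ranges: [-2.95, 2.95], [-0.25, 2.06], [-1.52, 1.56], [0.18, 2.33], [-1.44, 4.58], [0.02, 2.06], [-3.01, 3.01]. Speed limits (rad/s): [2.39, 2.39, 3.01, 3.01, 3.14, 3.14, 3.14].

INTERFACE

Orientations are given as a rotation vector (axis times angle).
In Python, from plant import telemetry, vision, job, silhouettes gives the robot as it stands. The module is installed in compiled form; this text tells all that it offers.
- The arm moves only by the shell command python3 -m jog 'ROWS' [OPENING]. ROWS is JSON, a list of rows, each an object with "slide": the shift along the tool's x, y, z as a fraction of full scale, a list of three; "delta_rot": the turn, a rotation vector about the tool's x, y, z as a fraction of full scale, a list of three. A call has exactly 8 rows; each row is the pose to reach, as a shift and turn from the pose measured when the call began, along the tool's axes at that moment, turning the shorter way round; what a row does not reach only later rows make up. Full scale, the value 1, is 1 m for a shift and 360 degrees for a turn. A row lasts 1/10 s, in which the tool goes at most 50 mm and 8.59 degrees, less where a joint would pass 70% of its speed; a pose out of reach is approached as far as the arm can. A call with a number of a shift or a turn outside -1 to 1 is refused whole. A call with a gripper value outside its range is refused whole. OPENING is the opening, from -1 (shut) to 1 (fully open), set as the call begins (- or left out, the last holds). The fingers move at their own pace and stop on an object; the grip force is fixed at half the most. Time passes only in rows, so rows that repeat a pose let the fingers close, or fill a call up. It gives the time, the measured TCP pose, the force and the opening at its end, in the units of the state.
- telemetry.get_state(): the state, without advancing time (a new reading comes with each control period).
- vision.camera(name): name is "side" or "top"; returns the picture (384x512x3 uint8, blue, green, red); there is no depth.
- vision.get_calibration(name): a dict with "camera_matrix" (3x3 intrinsics, pixels), "view" (4x4, takes a point from world to camera coordinates). Camera axes: x right, y down, z forward; pixel columns grow to the right and rows downward; lengths in m; the calibration is good to about 2 mm. A picture is of the moment at which its call begins. get_calibration takes no time and is no camera call.
- job.finish_job(): hands the job in, once; it reports no verdict.
Trained networks look in the newest picture that a camera, given by its name, has taken for a name from the list of things; names that differ only in an ending like _2 or _b are one class to them, and where a whole thing is asked for, a point or a joint stands for the part that bears it (a point fixed in the world has none). Each returns a list of dicts, best first, with "score" (0 to 1); they miss things now and then, are a little off and sometimes report something else, mostly with a low value. They report only what shows in the picture. A call takes as long as a camera call. They do not tell look-alikes from the thing itself.
- silhouettes(label, camera): "region" (384x512 bool, what is visible of it) and "uv" ([column, row] in pixels, amid what is visible of it).
The state is a dict: "t": time; "joint_positions": joint angles; "joint_velocities": joint speeds; "effort": joint torques, N m; "ee_pos": TCP position; "orientation": TCP orientation; "force": force on the tool from outside, world axes, zero at the start; "torque": the same for the moment, N m; "width": finger opening in m.
Only numpy, scipy, OpenCV 4.12 (cv2) and the standard library are available. Lean on these libraries where they do the work, as an engineer would, in place of code of your own. Each camera call takes 0.05 s, during which the arm holds its last target.

## Working session

There is one attempt and no reset: what is moved stays moved. The work goes in short steps, Python scripts to look and compute and a shell command to move; the robot and the scene stay as the last step left them, time stands still between calls to the robot, and variables do not carry over. Pictures are saved under pics/ and viewed, and the job is handed in when it is done.

```bash
mkdir -p pics; ls; cat > h.py <<'E'
import numpy as np, cv2
from plant import telemetry, vision, job, silhouettes
from scipy.spatial.transform import Rotation as R
def cal(n):
    c=vision.get_calibration(n); return np.array(c["camera_matrix"]),np.array(c["view"])
def ray(n,uv):
    K,V=cal(n); d=np.linalg.inv(K)@[uv[0],uv[1],1]; Rt=V[:3,:3]; return -Rt.T@V[:3,3], Rt.T@d
def atz(n,uv,z):
    o,d=ray(n,uv); return o+d*(z-o[2])/d[2]
def proj(n,p):
    K,V=cal(n); q=K@(V[:3,:3]@np.asarray(p)+V[:3,3]); return q[:2]/q[2]
E
python3 - <<'E'
from h import *
for n in("side","top"):
    im=vision.camera(n); cv2.imwrite(f"pics/{n}0.png",im); print(n,ray(n,(256,192)))
    for l in("pad","stand","fixture","block","jar","phone","brush"):
        for s in silhouettes(l,n):
            print(n,l,round(s["score"],2),np.round(s["uv"]),s["region"].sum(), np.round(atz(n,s["uv"],0.03),3))
print(telemetry.get_state())
E
```

```text
pics
side (array([-0.1018733 , -0.68216926,  0.84644849]), array([ 0.51180397,  0.59227201, -0.62241142]))
side pad 0.64 [262. 220.] 664 [ 0.489 -0.025  0.03 ]
side stand 0.87 [218. 171.] 723 [0.549 0.284 0.03 ]
side fixture 0.71 [271. 224.] 2356 [ 0.5   -0.054  0.03 ]
side block 0.97 [346. 270.] 1567 [ 0.527 -0.323  0.03 ]
side block 0.6 [248. 352.] 2351 [ 0.175 -0.328  0.03 ]
side block 0.34 [354. 218.] 735 [ 0.711 -0.208  0.03 ]
side jar 0.77 [292. 171.] 436 [0.751 0.101 0.03 ]
side jar 0.33 [268. 224.] 2148 [ 0.492 -0.049  0.03 ]
side phone 0.67 [355. 214.] 726 [ 0.729 -0.201  0.03 ]
side phone 0.51 [345. 268.] 1573 [ 0.532 -0.318  0.03 ]
side brush 0.72 [249. 157.] 323 [0.692 0.274 0.03 ]
top (array([0.34859207, 0.0152161 , 1.45411148]), array([ 0.07346257, -0.00366312, -0.99733736]))
top pad 0.67 [270. 185.] 582 [ 0.475 -0.031  0.03 ]
top stand 0.89 [158. 151.] 1384 [0.573 0.295 0.03 ]
top fixture 0.94 [257. 173.] 3971 [0.509 0.008 0.03 ]
top fixture 0.24 [269. 183.] 559 [ 0.481 -0.028  0.03 ]
top block 0.62 [368. 165.] 1082 [ 0.534 -0.318  0.03 ]
top block 0.62 [370. 293.] 137
[... 163 characters left out ...]
7   0.299 0.03 ]
{'t': 0.8, 'joint_positions': array([-1.2388796 ,  0.38335432,  0.01641449,  1.37005963, -0.00627776,
        1.38819736, -0.04649888]), 'joint_velocities': array([-0.0029288 , -0.00026024,  0.0006367 , -0.00087635,  0.00013453,
       -0.00195152,  0.00085421]), 'effort': array([-3.80267384e-04, -6.27262759e+01,  8.42376575e-01, -3.72068810e+01,
        1.64322811e-02,  2.33323437e-03,  1.45917642e-05]), 'ee_pos': array([0.2403717 , 0.57693081, 0.25032628]), 'orientation': array([-2.61391379e+00, -1.74263279e+00, -8.17557756e-06]), 'force': array([-0.44387113, -0.0982296 , -0.32915705]), 'torque': array([-0.00217881, -0.00257865, -0.01065402]), 'width': 0.08513061703399999}
```

View images.

```bash
python3 - <<'E'
import cv2
a=cv2.imread("pics/top0.png")
cv2.imwrite("pics/top0c.png",cv2.resize(a[60:340,110:430],None,fx=2.14,fy=2.14,interpolation=cv2.INTER_CUBIC))
a=cv2.imread("pics/side0.png")
cv2.imwrite("pics/side0c.png",cv2.resize(a[100:384,150:450],None,fx=2.1,fy=2.1,interpolation=cv2.INTER_CUBIC))
E
```

```text
(no output)
```

View pics/top0c.png

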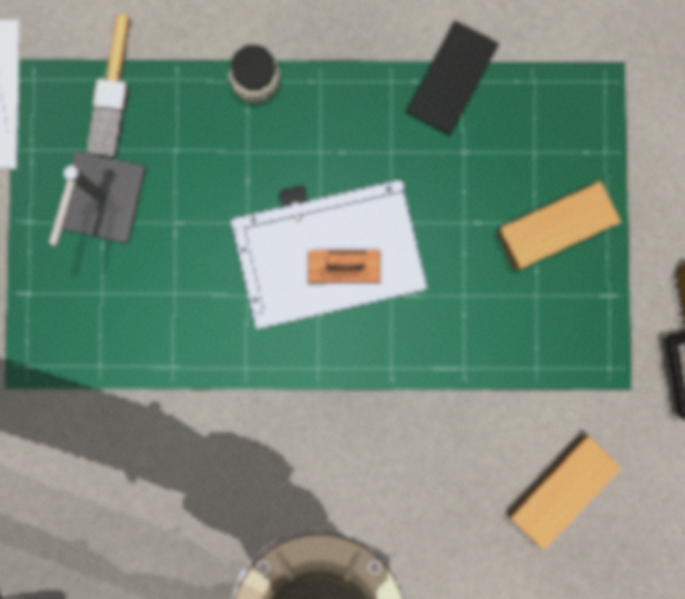

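View pics/side0c.png

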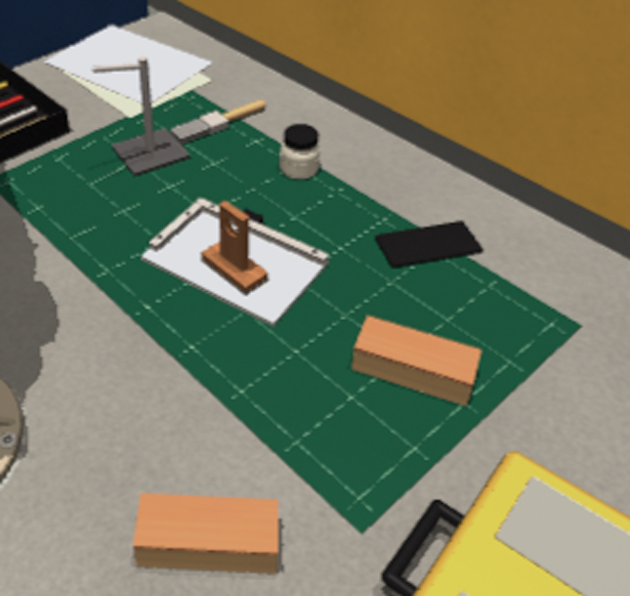

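Candidates for the block: A at top (368,165), about 0.62 m from the base, and B at top (370,293), about 0.36 m away. A is the farthest, so it fits the description. Next I'll fit the poses and check A in an enlarged crop.

```bash
cat > fit.py <<'E'
from h import *
from scipy.optimize import minimize
def box(x0,x1,y0,y1,z0,z1): return np.array([[x,y,z] for x in(x0,x1) for y in(y0,y1) for z in(z0,z1)])
def cyl(p,q,r):
    p=np.array(p,float);q=np.array(q,float);a=(q-p)/np.linalg.norm(q-p);u=np.cross(a,[.3,.9,.1]);u/=np.linalg.norm(u);v=np.cross(a,u)
    return np.array([c+r*(u*np.cos(t)+v*np.sin(t)) for c in(p,q) for t in np.linspace(0,6.28,16)])
M={"block":[box(-.03,.03,-.075,.075,0,.045)],
"pad":[box(-.023,.023,-.05,.05,0,.018),box(-.006,.006,-.025,.025,0,.116)],
"stand":[box(-.055,.055,-.05,.05,0,.01),cyl([0,0,0],[0,0,.195],.008),cyl([0,0,.18],[-.085,0,.198],.005)],
"fixture":[box(-.081,.074,-.12,.12,0,.01),box(.06,.074,-.12,.119,0,.024),box(-.081,.074,.105,.119,0,.024)]}
S=4
def pts(P,pose):
    x,y,a,z=pose; c,s=np.cos(a),np.sin(a)
    return np.c_[P[:,0]*c-P[:,1]*s+x,P[:,0]*s+P[:,1]*c+y,P[:,2]+z]
def projm(K,V,Q):
    q=(K@(V[:3,:3]@Q.T+V[:3,3:])); return (q[:2]/q[2]).T
def render(lab,n,pose):
    K,V=cal(n); m=np.zeros((384*S,512*S),np.uint8)
    for P in M[lab]:
        uv=(projm(K,V,pts(P,pose))+.5)*S
        cv2.fillConvexPoly(m,cv2.convexHull(np.round(uv).astype(np.int32)),1)
    return m
def fit(lab,regs,p0,z=0.,ign={},verbose=1):
    big={n:cv2.resize(cv2.GaussianBlur(r.astype(np.float32),(0,0),.7),(512*S,384*S),interpolation=cv2.INTER_LINEAR)>.5 for n,r in regs.items()}
    ig={n:(cv2.resize(ign[n].astype(np.uint8),(512*S,384*S),interpolation=0)>0) if n in ign else np.zeros((384*S,512*S),bool) for n in regs}
    def cost(p):
        c=0
        for n,r in big.items():
            m=render(lab,n,(p[0],p[1],p[2],z))>0; k=~ig[n]
            c+=1-(m&r&k).sum()/max(1,((m|r)&k).sum())
        return c/len(big)
    best=min((minimize(cost,[*p0[:2],a],method="Nelder-Mead",options=dict(initial_simplex=np.array([[*p0[:2],a],[p0[0]+.015,p0[1],a],[p0[0],p0[1]+.015,a],[*p0[:2],a+.15]]),xatol=1e-4,fatol=1e-5)) for a in np.atleast_1d(p0[2])),key=lambda r:r.fun)
    return best.x,best.fun
def overlay(img,n,items,fn,crop,f):
    im=cv2.resize(img,None,fx=S,fy=S,interpolation=cv2.INTER_CUBIC)
    for lab,pose in items:
        for P in M[lab]:
            K,V=cal(n); uv=np.round((projm(K,V,pts(P,pose))+.5)*S).astype(np.int32)
            cv2.polylines(im,[cv2.convexHull(uv)],True,(255,0,255),1)
    x0,x1,y0,y1=[c*S for c in crop]; im=im[y0:y1,x0:x1]
    cv2.imwrite(fn,cv2.resize(im,None,fx=f/S,fy=f/S,interpolation=cv2.INTER_AREA))
E
cat > run1.py <<'E'
from fit import *
import pickle
im={n:vision.camera(n) for n in("side","top")}
reg={}
def pick(l,n,uv):
    return min([s for s in silhouettes(l,n) if s["score"]>.25],key=lambda s:np.hypot(*(np.array(s["uv"])-uv)))["region"]
U={"block":((346,270),(368,165)),"pad":((262,220),(270,185)),"stand":((218,171),(158,151)),"fixture":((271,224),(257,173))}
for l,(a,b) in U.items(): reg[l]={"side":pick(l,"side",np.array(a)),"top":pick(l,"top",np.array(b))}
pickle.dump((im,reg),open("r.pkl","wb"))
k=np.ones((5,5),np.uint8)
dil={n:cv2.dilate(reg["pad"][n].astype(np.uint8),k) for n in im}
res={}
for l,p0,z,ig in(("fixture",(.505,-.0,np.array([-.2,.2,.1])),0,dil),("block",(.53,-.318,np.array([1.2,-1.2,.3,-.3])),0,{}),("pad",(.475,-.03,np.array([0,.3,-.3,1.5])),.01,{}),("stand",(.56,.295,np.array([1.4,-.3,.3,2.4,0,.8])),0,{})):
    p,f=fit(l,reg[l],p0,z,ig); res[l]=(*p,z); print(l,np.round(p,4),round(f,3))
    for n in im:
        q,f=fit(l,{n:reg[l][n]},(*p[:2],p[2]),z,ig); print("   ",n,np.round(q,4),round(f,3))
pickle.dump(res,open("res.pkl","wb"))
overlay(im["top"],"top",res.items(),"pics/ov_top.png",(130,430,90,250),2.6)
overlay(im["side"],"side",res.items(),"pics/ov_side.png",(180,400,120,310),3)
E
python3 run1.py
```

```text
fixture [ 0.4979 -0.0108  0.2301] 0.053
    side [ 0.4971 -0.0119  0.2238] 0.049
    top [ 0.4987 -0.0097  0.2399] 0.047
block [ 0.5326 -0.3221  0.4451] 0.523
    side [ 0.5326 -0.3221  0.4451] 1.0
    top [ 0.5326 -0.3221  0.4451] 0.045
pad [ 0.4767 -0.0303 -0.0035] 0.051
    side [ 0.4757 -0.0317 -0.0296] 0.045
    top [ 0.4767 -0.0303 -0.0035] 0.04Traceback (most recent call last):
  File "run1.py", line 14, in <module>
    p,f=fit(l,reg[l],p0,z,ig); res[l]=(*p,z); print(l,np.round(p,4),round(f,3))
        ~~~^^^^^^^^^^^^^^^^^^
  File "fit.py", line 32, in fit
    best=min((minimize(cost,[*p0[:2],a],method="Nelder-Mead",options=dict(initial_simplex=np.array([[*p0[:2],a],[p0[0]+.015,p0[1],a],[p0[0],p0[1]+.015,a],[*p0[:2],a+.15]]),xatol=1e-4,fatol=1e-5)) for a in np.atleast_1d(p0[2])),key=lambda r:r.fun)
  File "fit.py", line 32, in <genexpr>
    best=min((minimize(cost,[*p0[:2],a],method="Nelder-Mead",options=dict(initial_simplex=np.array([[*p0[:2],a],[p0[0]+.015,p0[1],a],[p0[0],p0[1]+.015,a],[*p0[:2],a+.15]]),xatol=1e-4,fatol=1e-5)) for a in np.atleast_1d(p0[2])),key=lambda r:r.fun)
              ~~~~~~~~^^^^^^^^^^^^^^^^^^^^^^^^^^^^^^^^^^^^^^^^^^^^^^^^^^^^^^^^^^^^^^^^^^^^^^^^^^^^^^^^^^^^^^^^^^^^^^^^^^^^^^^^^^^^^^^^^^^^^^^^^^^^^^^^^^^^^^^^^^^^^^^^^^^^^^^^^^^^^^^^^^^^^^^^^^^^^
    res = _minimize_neldermead(fun, x0, args, callback, bounds=bounds,
                               **options)
    fxr = func(xr)
    fx = function(np.copy(x), *(wrapper_args + args))
  File "fit.py", line 29, in cost
    m=render(lab,n,(p[0],p[1],p[2],z))>0; k=~ig[n]
      ~~~~~~^^^^^^^^^^^^^^^^^^^^^^^^^^
  File "fit.py", line 18, in render
    K,V=cal(n); m=np.zeros((384*S,512*S),np.uint8)
        ~~~^^^
  File "h.py", line 5, in cal
    c=vision.get_calibration(n); return np.array(c["camera_matrix"]),np.array(c["view"])
ValueError: time passes only in moves, steps and waits
```

```bash
python3 - <<'E'
import pickle
from plant import vision
pickle.dump({n:vision.get_calibration(n) for n in("side","top")},open("cal.pkl","wb"))
E
python3 - <<'E'
s=open("h.py").read()
s=s.replace('c=vision.get_calibration(n); return','c=C[n]; return').replace('def cal(','import pickle; C=pickle.load(open("cal.pkl","rb"))\ndef cal(')
open("h.py","w").write(s)
E
cat > run1.py <<'E'
from fit import *
im,reg=pickle.load(open("r.pkl","rb"))
for s in silhouettes("block","side"):
    u=s["uv"]; print(s["score"],u)
    if abs(u[0]-346)<12 and abs(u[1]-270)<12: reg["block"]["side"]=s["region"]; break
pickle.dump((im,reg),open("r.pkl","wb"))
k=np.ones((5,5),np.uint8)
dil={n:cv2.dilate(reg["pad"][n].astype(np.uint8),k) for n in im}
res={}
for l,p0,z,ig in(("fixture",(.498,-.01,.23),0,dil),("block",(.53,-.318,.44),0,{}),("pad",(.476,-.03,np.array([0,.2,-.2])),.01,{}),("stand",(.57,.285,np.array([-.2,-.5,.1])),0,{})):
    p,f=fit(l,reg[l],p0,z,ig); res[l]=(*p,z); print(l,np.round(p,4),round(f,3))
    for n in im:
        q,f=fit(l,{n:reg[l][n]},(*p[:2],p[2]),z,ig); print("   ",n,np.round(q,4),round(f,3))
pickle.dump(res,open("res.pkl","wb"))
overlay(im["top"],"top",res.items(),"pics/ov_top.png",(130,430,90,250),2.6)
overlay(im["side"],"side",res.items(),"pics/ov_side.png",(180,400,120,310),3)
E
python3 run1.py
```

```text
0.56 [248.8, 353.3]
fixture [ 0.4973 -0.0103  0.2301] 0.055
    side [ 0.4975 -0.0116  0.218 ] 0.051
    top [ 0.4984 -0.0095  0.2375] 0.045
block [ 0.5327 -0.3221  0.4375] 0.522
    side [ 0.5327 -0.3221  0.4375] 1.0
    top [ 0.5327 -0.3221  0.4375] 0.045
pad [ 0.4767 -0.0303 -0.0034] 0.051
    side [ 0.4758 -0.0317 -0.0295] 0.045
    top [ 0.4767 -0.0303 -0.0034] 0.04
stand [ 0.5733  0.3042 -0.1974] 0.105
    side [ 0.574   0.3037 -0.1507] 0.144
    top [ 0.5729  0.3047 -0.1923] 0.055
```

View pics/ov_top.png

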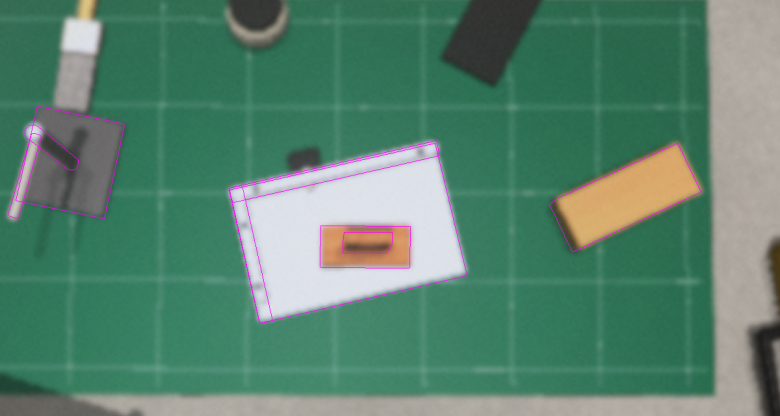

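View pics/ov_side.png

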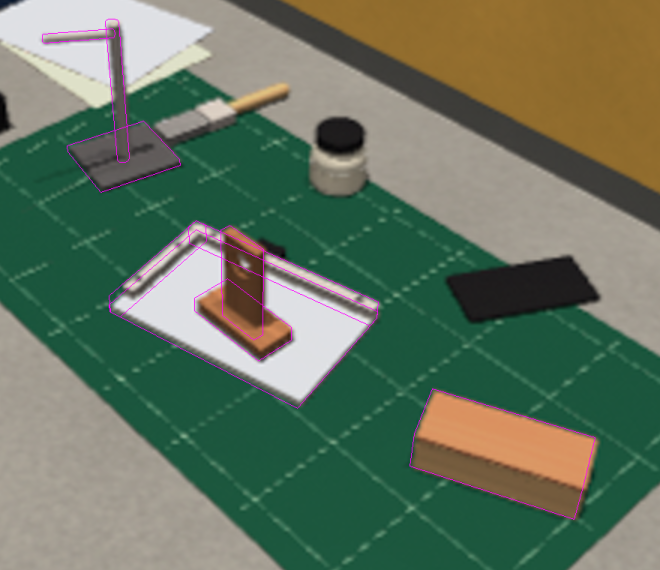

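The top and side overlays agree with the picture. Block A (top 368,165; side 346,270) sits inside its fitted outline and is clearly the farther one (0.62 m against 0.36 m). The pad stands on the bed with yaw about 0, and the peg points towards the robot. Next: move to the pad.

```bash
cat >> h.py <<'E'
def need(x,y,z,ang):
    "ang: world angle of tool x (rad), mod pi nearest"
    s=telemetry.get_state(); r=R.from_rotvec(s["orientation"])
    tx=r.as_matrix()[:,0]; cur=np.arctan2(tx[1],tx[0])
    ang=cur+(ang-cur+np.pi/2)%np.pi-np.pi/2
    c,sn=np.cos(ang),np.sin(ang)
    T=R.from_matrix(np.array([[c,sn,0],[sn,-c,0],[0,0,-1]]))
    d=r.inv().apply(np.array([x,y,z])-s["ee_pos"])
    print("t",round(s["t"],2),"pos",np.round(s["ee_pos"],4),"ang",round(cur,4),"w",round(s["width"],4),"F",np.round(s["force"],1),"j7",round(s["joint_positions"][6],2))
    print("slide",np.round(d,4),"rot",np.round((r.inv()*T).as_rotvec()/(2*np.pi),4))
E
python3 -c "
from h import *
need(.4765,-.031,.25,np.pi/2-.012)"
```

```text
t 1.35 pos [0.2404 0.5769 0.2503] ang 1.176 w 0.0852 F [ 0.9 -0.2  0.4] j7 -0.05
slide [-4.703e-01  4.518e-01  3.000e-04] rot [-0.      0.     -0.0609]
```

```bash
python3 - <<'E'
import cv2,pickle
im,_=pickle.load(open("r.pkl","rb"))
cv2.imwrite("pics/blkA.png",cv2.resize(im["top"][140:200,330:410],None,fx=8,fy=8,interpolation=cv2.INTER_CUBIC))
E
```

```text
(no output)
```

View pics/blkA.png

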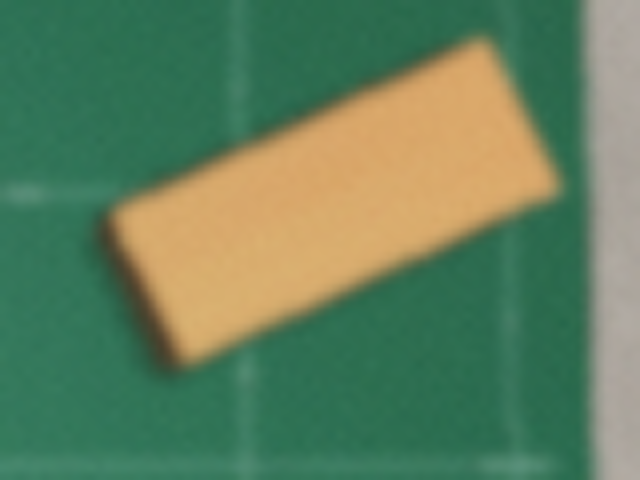

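The crop shows block A with its copper face up, centred near top (371,166), alone and within reach. Moving to the pad now.

```bash
python3 -m jog '[{"slide":[-0.47,0.452,0],"delta_rot":[0,0,-0.061]},{"slide":[-0.47,0.452,0],"delta_rot":[0,0,-0.061]},{"slide":[-0.47,0.452,0],"delta_rot":[0,0,-0.061]},{"slide":[-0.47,0.452,0],"delta_rot":[0,0,-0.061]},{"slide":[-0.47,0.452,0],"delta_rot":[0,0,-0.061]},{"slide":[-0.47,0.452,0],"delta_rot":[0,0,-0.061]},{"slide":[-0.47,0.452,0],"delta_rot":[0,0,-0.061]},{"slide":[-0.47,0.452,0],"delta_rot":[0,0,-0.061]}]' 1
python3 -c "
from h import *
need(.4765,-.031,.25,np.pi/2-.012)"
```

```text
t: 2.15
ee_pos: [0.3858, 0.2021, 0.2506]
orientation: [-2.234, -2.208, -0.002]
force: [0.7, 0.9, 0.2]
width: 0.0849
t 2.15 pos [0.3858 0.2021 0.2506] ang 1.5593 w 0.0849 F [0.7 0.9 0.2] j7 1.0
slide [-0.2321  0.0934  0.0005] rot [ 0.0001 -0.0001  0.0001]
```

```bash
python3 -m jog '[{"slide":[-0.232,0.093,0],"delta_rot":[0,0,0]},{"slide":[-0.232,0.093,0],"delta_rot":[0,0,0]},{"slide":[-0.232,0.093,0],"delta_rot":[0,0,0]},{"slide":[-0.232,0.093,0],"delta_rot":[0,0,0]},{"slide":[-0.232,0.093,0],"delta_rot":[0,0,0]},{"slide":[-0.232,0.093,0],"delta_rot":[0,0,0]},{"slide":[-0.232,0.093,0.04],"delta_rot":[0,0,0]},{"slide":[-0.232,0.093,0.06],"delta_rot":[0,0,0]}]'
python3 -c "
from h import *
need(.4765,-.031,.108,np.pi/2-.012)
for n in('top','side'):
    im=vision.camera(n); cv2.imwrite(f'pics/{n}1.png',cv2.resize(im[100:280,180:360],None,fx=3,fy=3))
"
```

```text
t: 2.95
ee_pos: [0.4755, -0.031, 0.1887]
orientation: [-2.234, -2.207, -0.001]
force: [-0.1, 0.8, -0.1]
width: 0.0854
t 2.95 pos [ 0.4755 -0.031   0.1887] ang 1.5584 w 0.0854 F [-0.1  0.8 -0.1] j7 1.62
slide [-0.      0.001   0.0807] rot [-0.0001 -0.0002 -0.0001]
```

View pics/side1.png

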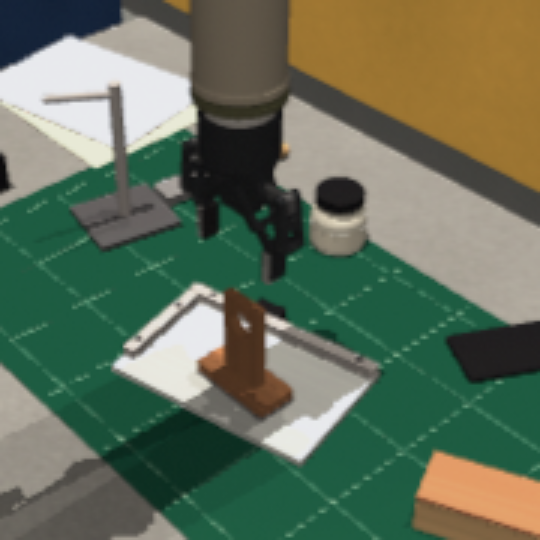

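The open jaws are above the paddle (around 245,250 in the crop) and straddle its 50 mm width. Descend and close.

```bash
python3 -m jog '[{"slide":[0,0.001,0.02],"delta_rot":[0,0,0]},{"slide":[0,0.001,0.04],"delta_rot":[0,0,0]},{"slide":[0,0.001,0.06],"delta_rot":[0,0,0]},{"slide":[0,0.001,0.075],"delta_rot":[0,0,0]},{"slide":[0,0.001,0.081],"delta_rot":[0,0,0]},{"slide":[0,0.001,0.081],"delta_rot":[0,0,0]},{"slide":[0,0.001,0.081],"delta_rot":[0,0,0]},{"slide":[0,0.001,0.081],"delta_rot":[0,0,0]}]'
python3 -m jog '[{"slide":[0,0,0],"delta_rot":[0,0,0]},{"slide":[0,0,0],"delta_rot":[0,0,0]},{"slide":[0,0,0],"delta_rot":[0,0,0]},{"slide":[0,0,0],"delta_rot":[0,0,0]},{"slide":[0,0,0],"delta_rot":[0,0,0]},{"slide":[0,0,0],"delta_rot":[0,0,0]},{"slide":[0,0,0],"delta_rot":[0,0,0]},{"slide":[0,0,0],"delta_rot":[0,0,0]}]' -1
python3 -c "
from h import *
for n in('top','side'):
    im=vision.camera(n); cv2.imwrite(f'pics/{n}2.png',cv2.resize(im[130:280,200:350],None,fx=4,fy=4))
need(.4765,-.031,.24,np.pi/2-.012)
"
```

```text
t: 3.85
ee_pos: [0.4757, -0.0305, 0.1081]
orientation: [-2.232, -2.207, 0.002]
force: [-0.1, 0.3, 0.4]
width: 0.0857
t: 4.65
ee_pos: [0.4763, -0.0306, 0.1088]
orientation: [-2.233, -2.208, 0.0]
force: [-1.1, -0.0, 5.5]
width: 0.0489
t 4.75 pos [ 0.4764 -0.0306  0.1088] ang 1.5593 w 0.0492 F [-1.1 -0.6  5.7] j7 1.67
slide [-0.0003 -0.     -0.1312] rot [-0.0002 -0.0001  0.0001]
```

View pics/side2.png

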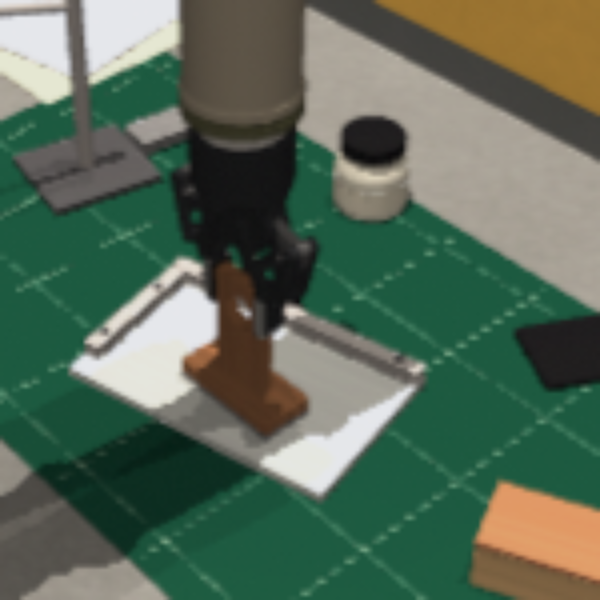

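The pad is gripped at 49 mm (paddle at crop 240,310), eye 10.8 mm below the TCP. Lift.

```bash
python3 -m jog '[{"slide":[0,0,-0.03],"delta_rot":[0,0,0]},{"slide":[0,0,-0.06],"delta_rot":[0,0,0]},{"slide":[0,0,-0.09],"delta_rot":[0,0,0]},{"slide":[0,0,-0.115],"delta_rot":[0,0,0]},{"slide":[-0.04,0,-0.115],"delta_rot":[0,0,0]},{"slide":[0,0,-0.115],"delta_rot":[0,0,0]},{"slide":[0,0,-0.115],"delta_rot":[0,0,0]},{"slide":[0,0,-0.115],"delta_rot":[0,0,0]}]'
python3 -c "
from h import *
need(.4485,.328,.2155,np.pi/2-.19)
"
```

```text
t: 5.55
ee_pos: [0.4761, -0.0299, 0.2233]
orientation: [-2.231, -2.209, 0.002]
force: [-0.1, -1.3, -1.7]
width: 0.0488
t 5.55 pos [ 0.4761 -0.0299  0.2233] ang 1.5612 w 0.0488 F [-0.1 -1.3 -1.7] j7 1.6
slide [ 0.3576 -0.031   0.0081] rot [-0.0004 -0.0001  0.0287]
```

```bash
python3 -m jog '[{"slide":[0.045,-0.031,0.008],"delta_rot":[0,0,0.0287]},{"slide":[0.095,-0.031,0.008],"delta_rot":[0,0,0.0287]},{"slide":[0.145,-0.031,0.008],"delta_rot":[0,0,0.0287]},{"slide":[0.195,-0.031,0.008],"delta_rot":[0,0,0.0287]},{"slide":[0.245,-0.031,0.008],"delta_rot":[0,0,0.0287]},{"slide":[0.295,-0.031,0.008],"delta_rot":[0,0,0.0287]},{"slide":[0.335,-0.031,0.008],"delta_rot":[0,0,0.0287]},{"slide":[0.358,-0.031,0.008],"delta_rot":[0,0,0.0287]}]'
python3 -c "
from h import *
for n in('top','side'):
    im=vision.camera(n); cv2.imwrite(f'pics/{n}3.png',cv2.resize(im[100:250,130:280],None,fx=4,fy=4))
need(.4485,.328,.2155,np.pi/2-.19)
"
```

```text
t: 6.35
ee_pos: [0.4471, 0.3328, 0.2148]
orientation: [-2.415, -2.004, 0.003]
force: [-0.4, -0.5, -2.5]
width: 0.0491
t 6.45 pos [0.4468 0.3329 0.2144] ang 1.3875 w 0.0491 F [-0.1 -0.2 -1.2] j7 0.75
slide [-0.0045  0.0026 -0.0011] rot [-0.0007  0.      0.0011]
```

View pics/side3.png

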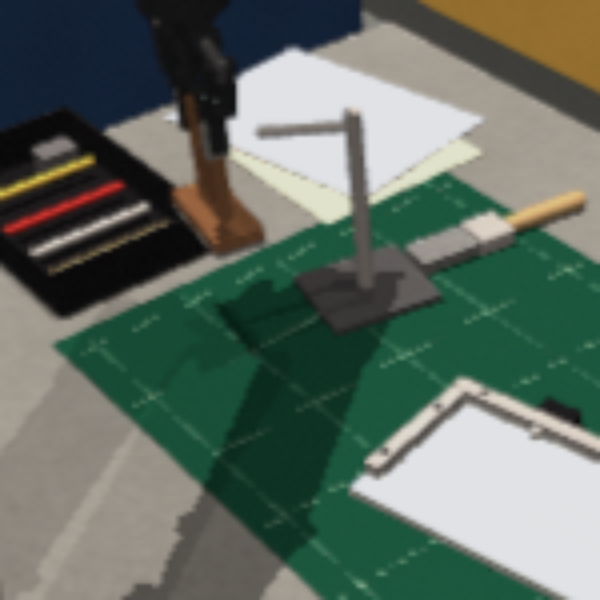

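View pics/top3.png

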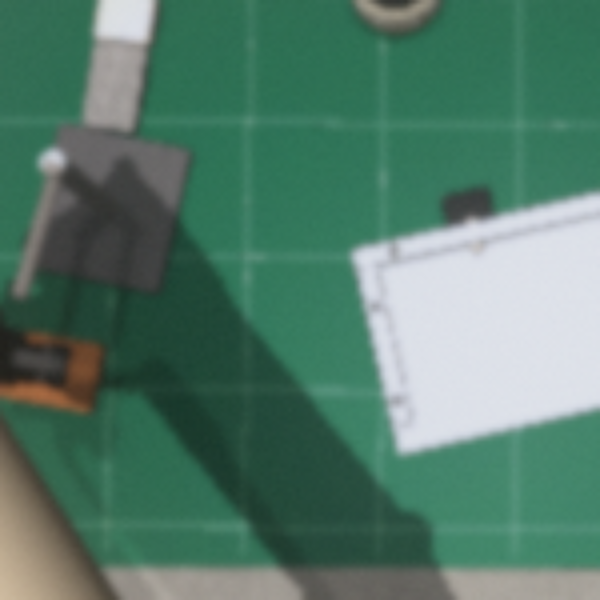

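The pad hangs upright in the gripper, just short of the peg tip (side crop 260,130; eye around 205,130). I'll check the assumed in-hand pose by overlay, and the peg as well.

```bash
cat > ov.py <<'E'
from fit import *
import sys
res=pickle.load(open("res.pkl","rb"))
tag=sys.argv[1]
s=telemetry.get_state(); p=s["ee_pos"]; tx=R.from_rotvec(s["orientation"]).as_matrix()[:,0]
pose=(p[0],p[1],np.arctan2(tx[1],tx[0])-np.pi/2,p[2]-.0988); print(np.round(pose,4))
for n,c in(("side",(140,260,100,200)),("top",(120,220,110,210))):
    overlay(vision.camera(n),n,[("pad",pose),("stand",res["stand"])],f"pics/{tag}_{n}.png",c,6)
E
python3 ov.py a
```

```text
[ 0.4468  0.3329 -0.1833  0.1156]
```

View pics/a_side.png

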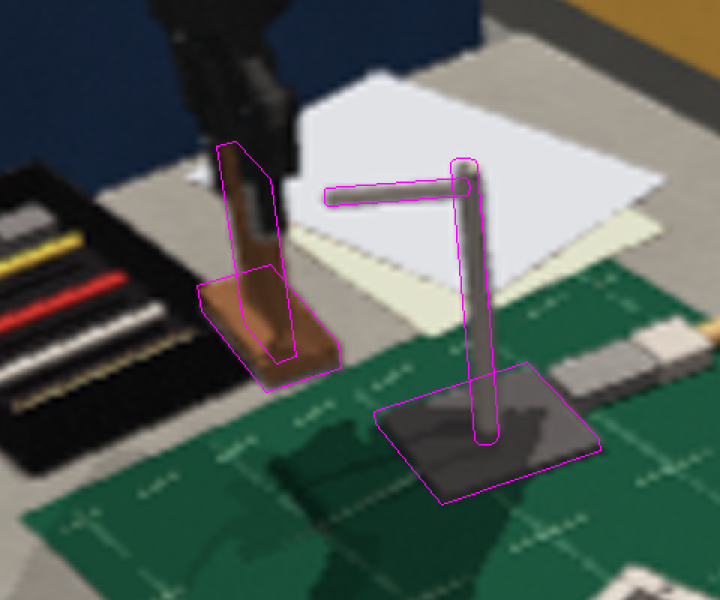

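View pics/a_top.png

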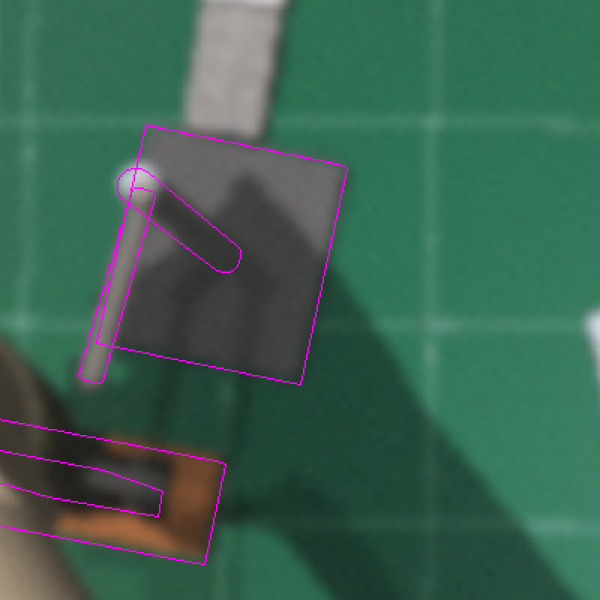

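```bash
python3 -c "
from h import *
need(.450,.3277,.2163,np.pi/2-.19)
need(.5288,.3125,.1995,np.pi/2-.19)
"
```

```text
t 6.55 pos [0.4485 0.328  0.2148] ang 1.3814 w 0.0489 F [ 0.6 -0.7 -0.7] j7 0.75
slide [ 0.      0.0015 -0.0015] rot [-0.0005  0.0002  0.0001]
t 6.55 pos [0.4485 0.328  0.2148] ang 1.3814 w 0.0489 F [ 0.6 -0.7 -0.7] j7 0.75
slide [-0.0001  0.0818  0.0151] rot [-0.0005  0.0002  0.0001]
```

```bash
python3 -m jog '[{"slide":[0,0.002,-0.0015],"delta_rot":[0,0,0]},{"slide":[0,0.01,0.0],"delta_rot":[0,0,0]},{"slide":[0,0.02,0.0024],"delta_rot":[0,0,0]},{"slide":[0,0.03,0.0045],"delta_rot":[0,0,0]},{"slide":[0,0.038,0.006],"delta_rot":[0,0,0]},{"slide":[0,0.045,0.0075],"delta_rot":[0,0,0]},{"slide":[0,0.045,0.0075],"delta_rot":[0,0,0]},{"slide":[0,0.045,0.0075],"delta_rot":[0,0,0]}]'
python3 ov.py b
```

```text
t: 7.35
ee_pos: [0.4927, 0.3194, 0.207]
orientation: [-2.421, -2.0, 0.006]
force: [-0.2, 0.3, -2.3]
width: 0.0491
[ 0.4927  0.3194 -0.1897  0.1082]
```

View pics/b_side.png

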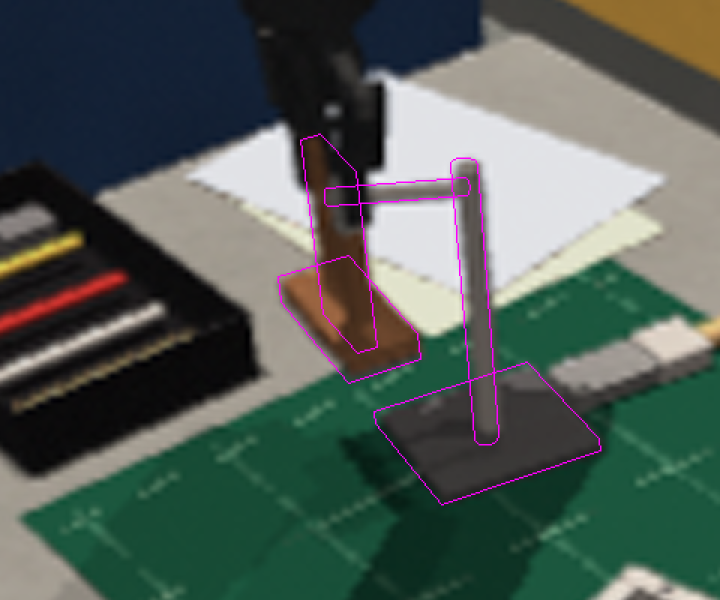

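View pics/b_top.png

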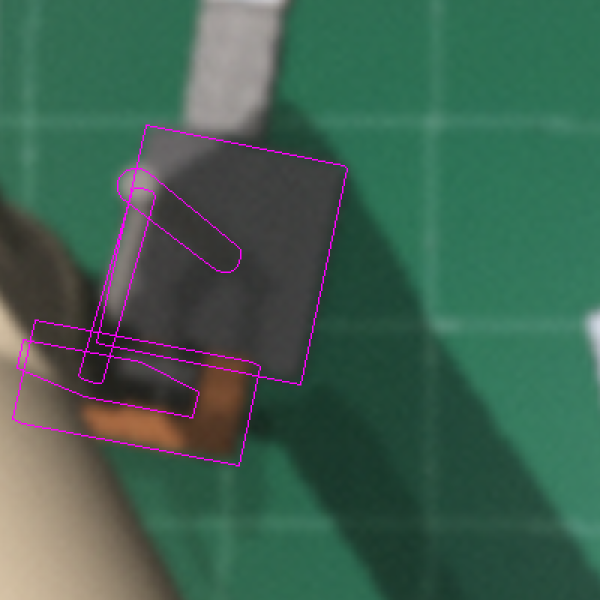

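No contact force, and the peg runs into the eye (side crop 335,195 hidden behind the paddle). Continue along the peg, then lower.

```bash
python3 -m jog '[{"slide":[0,0.01,0.002],"delta_rot":[0,0,0]},{"slide":[0,0.02,0.004],"delta_rot":[0,0,0]},{"slide":[0,0.03,0.006],"delta_rot":[0,0,0]},{"slide":[0,0.037,0.0075],"delta_rot":[0,0,0]},{"slide":[0,0.037,0.0075],"delta_rot":[0,0,0]},{"slide":[0,0.037,0.0105],"delta_rot":[0,0,0]},{"slide":[0,0.037,0.0125],"delta_rot":[0,0,0]},{"slide":[0,0.037,0.0135],"delta_rot":[0,0,0]}]'
python3 ov.py c
```

```text
t: 8.25
ee_pos: [0.5281, 0.3131, 0.1933]
orientation: [-2.419, -2.002, 0.005]
force: [-0.1, 0.5, -1.3]
width: 0.0487
[ 0.5281  0.3131 -0.1882  0.0945]
```

View pics/c_side.png

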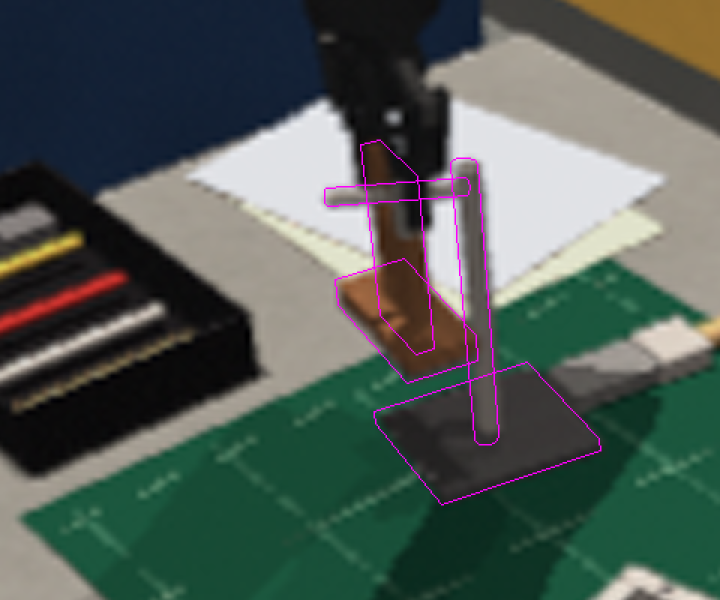

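The peg tip now shows in front of the paddle (330,197), so it goes through the eye. Lower 3 mm, then release.

```bash
python3 -m jog '[{"slide":[0,0,0.001],"delta_rot":[0,0,0]},{"slide":[0,0,0.002],"delta_rot":[0,0,0]},{"slide":[0,0,0.003],"delta_rot":[0,0,0]},{"slide":[0,0,0.003],"delta_rot":[0,0,0]},{"slide":[0,0,0.003],"delta_rot":[0,0,0]},{"slide":[0,0,0.003],"delta_rot":[0,0,0]},{"slide":[0,0,0.003],"delta_rot":[0,0,0]},{"slide":[0,0,0.003],"delta_rot":[0,0,0]}]'
python3 -m jog '[{"slide":[0,0,0],"delta_rot":[0,0,0]},{"slide":[0,0,0],"delta_rot":[0,0,0]},{"slide":[0,0,0],"delta_rot":[0,0,0]},{"slide":[0,0,0],"delta_rot":[0,0,0]},{"slide":[0,0,0],"delta_rot":[0,0,0]},{"slide":[0,0,0],"delta_rot":[0,0,0]},{"slide":[0,0,0],"delta_rot":[0,0,0]},{"slide":[0,0,0],"delta_rot":[0,0,0]}]' 1
python3 ov.py d
```

```text
t: 9.15
ee_pos: [0.5285, 0.3133, 0.1916]
orientation: [-2.419, -2.002, 0.003]
force: [-3.0, -1.0, 5.5]
width: 0.0491
t: 9.95
ee_pos: [0.5285, 0.3133, 0.1916]
orientation: [-2.419, -2.002, 0.003]
force: [0.0, 0.2, 0.6]
width: 0.0853
[ 0.5285  0.3133 -0.1882  0.0928]
```

View pics/d_side.png

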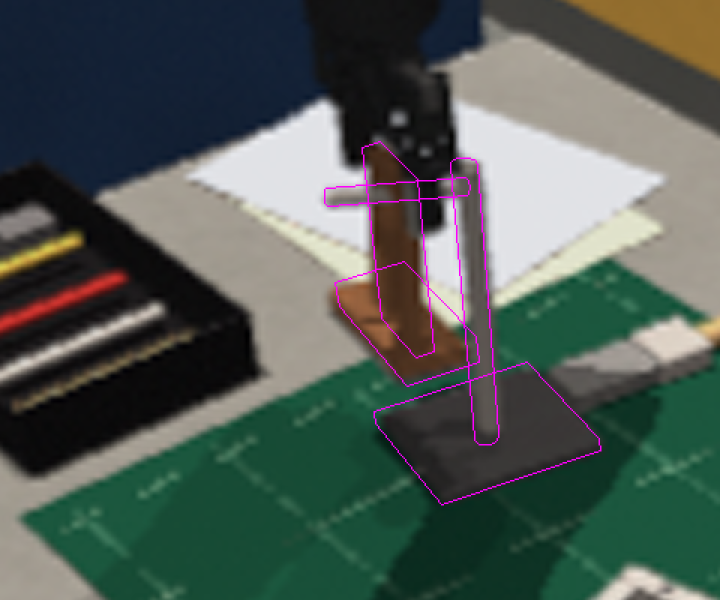

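The pad hangs released on the peg, tilted slightly with its sole swung away from the post. Retract straight up.

```bash
python3 -m jog '[{"slide":[0,0,-0.01],"delta_rot":[0,0,0]},{"slide":[0,0,-0.025],"delta_rot":[0,0,0]},{"slide":[0,0,-0.045],"delta_rot":[0,0,0]},{"slide":[0,0,-0.07],"delta_rot":[0,0,0]},{"slide":[0,0,-0.1],"delta_rot":[0,0,0]},{"slide":[0,0,-0.12],"delta_rot":[0,0,0]},{"slide":[0,0,-0.12],"delta_rot":[0,0,0]},{"slide":[0,0,-0.12],"delta_rot":[0,0,0]}]'
python3 ov.py e
python3 -c "
from h import *
need(.5327,-.3221,.31,.4375)"
```

```text
t: 10.85
ee_pos: [0.529, 0.3133, 0.3124]
orientation: [-2.419, -2.002, 0.001]
force: [0.5, -0.2, 0.6]
width: 0.0855
[ 0.529   0.3133 -0.1883  0.2136]
t 10.95 pos [0.5284 0.3131 0.3108] ang 1.3826 w 0.0854 F [-0.3 -0.  -0.7] j7 0.87
slide [-0.6232  0.123   0.0011] rot [-0.0004  0.0005  0.1504]
```

View pics/e_side.png

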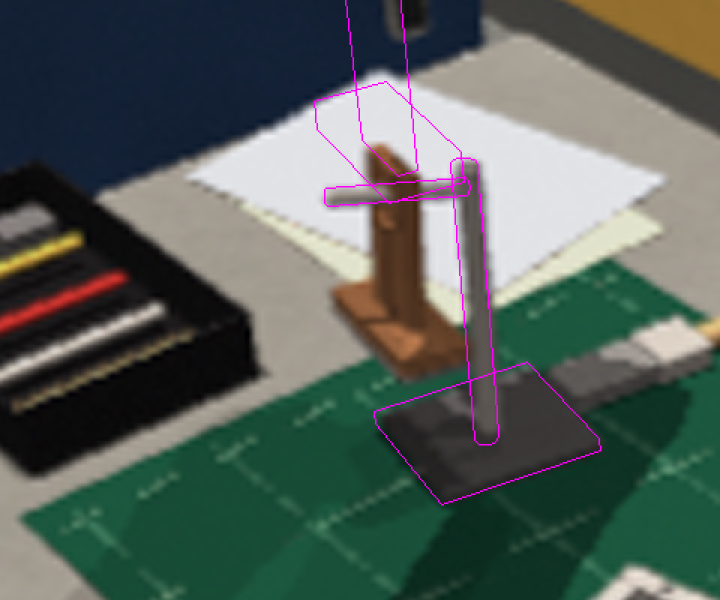

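The pad hangs clear and still on the peg (side crop 400,230). Now to the block.

```bash
python3 -m jog '[{"slide":[-0.623,0.123,0],"delta_rot":[0,0,0.15]},{"slide":[-0.623,0.123,0],"delta_rot":[0,0,0.15]},{"slide":[-0.623,0.123,0],"delta_rot":[0,0,0.15]},{"slide":[-0.623,0.123,0],"delta_rot":[0,0,0.15]},{"slide":[-0.623,0.123,0],"delta_rot":[0,0,0.15]},{"slide":[-0.623,0.123,0],"delta_rot":[0,0,0.15]},{"slide":[-0.623,0.123,0],"delta_rot":[0,0,0.15]},{"slide":[-0.623,0.123,0],"delta_rot":[0,0,0.15]}]'
python3 -c "
from h import *
need(.5327,-.3221,.15,.4375)"
```

```text
t: 11.75
ee_pos: [0.5304, -0.0885, 0.3105]
orientation: [-3.065, -0.683, 0.008]
force: [1.5, 0.5, -0.1]
width: 0.0852
t 11.75 pos [ 0.5304 -0.0885  0.3105] ang 0.4387 w 0.0852 F [ 1.5  0.5 -0.1] j7 0.65
slide [-0.0964  0.2128  0.1606] rot [-0.0003  0.0008  0.0002]
```

```bash
python3 -m jog '[{"slide":[-0.02,0.045,0.03],"delta_rot":[0,0,0]},{"slide":[-0.04,0.09,0.06],"delta_rot":[0,0,0]},{"slide":[-0.06,0.13,0.09],"delta_rot":[0,0,0]},{"slide":[-0.078,0.172,0.12],"delta_rot":[0,0,0]},{"slide":[-0.096,0.213,0.14],"delta_rot":[0,0,0]},{"slide":[-0.096,0.213,0.16],"delta_rot":[0,0,0]},{"slide":[-0.096,0.213,0.16],"delta_rot":[0,0,0]},{"slide":[-0.096,0.213,0.16],"delta_rot":[0,0,0]}]'
cat > blk.py <<'E'
from fit import *
import sys
# fit block from both views; args: x y a z tag crop
x,y,a,z=map(float,sys.argv[1:5]); tag=sys.argv[5]
im={n:vision.camera(n) for n in("side","top")}; reg={}
for n in im:
    e=proj(n,(x,y,z+.03)); L=[s for s in silhouettes("block",n)]
    L=[s for s in L if np.hypot(*(np.array(s["uv"])-e))<15]
    if L: reg[n]=L[0]["region"]; print(n,L[0]["score"],L[0]["uv"],np.round(e))
if reg:
    p,f=fit("block",reg,(x,y,a),z); print("both",np.round(p,4),round(f,3))
    for n in reg:
        q,f=fit("block",{n:reg[n]},(*p[:2],p[2]),z); print(n,np.round(q,4),round(f,3))
else: p=(x,y,a)
res=pickle.load(open("res.pkl","rb"))
for n in im:
    e=proj(n,(x,y,z+.03)).astype(int)
    overlay(im[n],n,[("block",(*p,z)),("fixture",res["fixture"])],f"pics/{tag}_{n}.png",(e[0]-50,e[0]+50,e[1]-50,e[1]+50),6)
E
python3 blk.py .5327 -.3221 .4375 0 f
python3 -c "
from h import *
need(.5327,-.3221,.040,.4375)"
```

```text
t: 12.55
ee_pos: [0.5321, -0.322, 0.149]
orientation: [-3.064, -0.681, 0.012]
force: [0.6, -0.8, 0.0]
width: 0.0855
side 0.79 [343.6, 268.0] [347. 268.]
both [ 0.5319 -0.3242  0.4245] 0.031
side [ 0.5318 -0.3241  0.4247] 0.029
t 12.75 pos [ 0.5343 -0.3209  0.1518] ang 0.4409 w 0.0856 F [-0.  -0.9  1.2] j7 1.18
slide [-0.0017  0.0005  0.1118] rot [-0.0002  0.0005  0.0005]
```

View pics/f_side.png

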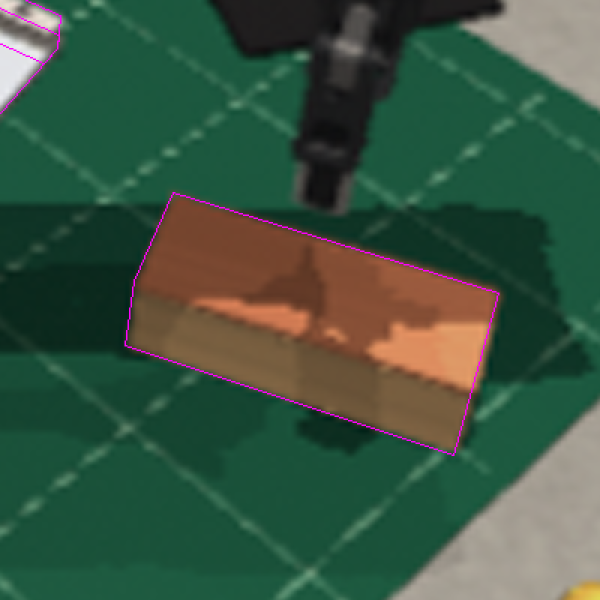

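Side view: the block sits exactly in the fitted outline and the gripper is above it. Mean pose (0.532,-0.323), yaw 0.431. Descend to TCP 40 mm.

```bash
python3 -c "
from h import *
need(.5323,-.3231,.040,.431)"
```

```text
t 12.75 pos [ 0.5343 -0.3209  0.1518] ang 0.4409 w 0.0856 F [-0.  -0.9  1.2] j7 1.18
slide [-0.0025  0.0012  0.1118] rot [-0.0002  0.0005  0.0016]
```

```bash
python3 -m jog '[{"slide":[-0.0025,0.001,0.02],"delta_rot":[0,0,0.0016]},{"slide":[-0.0025,0.001,0.045],"delta_rot":[0,0,0.0016]},{"slide":[-0.0025,0.001,0.07],"delta_rot":[0,0,0.0016]},{"slide":[-0.0025,0.001,0.09],"delta_rot":[0,0,0.0016]},{"slide":[-0.0025,0.001,0.102],"delta_rot":[0,0,0.0016]},{"slide":[-0.0025,0.001,0.112],"delta_rot":[0,0,0.0016]},{"slide":[-0.0025,0.001,0.112],"delta_rot":[0,0,0.0016]},{"slide":[-0.0025,0.001,0.112],"delta_rot":[0,0,0.0016]}]'
python3 -c "
from h import *
need(.5323,-.3231,.040,.431)"
```

```text
t: 13.55
ee_pos: [0.5327, -0.3231, 0.0407]
orientation: [3.069, 0.672, -0.003]
force: [-0.2, 0.4, -0.6]
width: 0.0854
t 13.55 pos [ 0.5327 -0.3231  0.0407] ang 0.4312 w 0.0854 F [-0.2  0.4 -0.6] j7 1.23
slide [-0.0004 -0.0001  0.0007] rot [-0.      0.0003  0.    ]
```

```bash
python3 -m jog '[{"slide":[0,0,0],"delta_rot":[0,0,0]},{"slide":[0,0,0],"delta_rot":[0,0,0]},{"slide":[0,0,0],"delta_rot":[0,0,0]},{"slide":[0,0,0],"delta_rot":[0,0,0]},{"slide":[0,0,0],"delta_rot":[0,0,0]},{"slide":[0,0,0],"delta_rot":[0,0,0]},{"slide":[0,0,0],"delta_rot":[0,0,0]},{"slide":[0,0,0],"delta_rot":[0,0,0]}]' -1
python3 -c "
from h import *
need(.5327,-.3231,.12,.431)"
```

```text
t: 14.35
ee_pos: [0.5335, -0.3236, 0.0421]
orientation: [3.067, 0.672, -0.0]
force: [0.0, 0.8, 5.5]
width: 0.0588
t 14.35 pos [ 0.5335 -0.3236  0.0421] ang 0.4311 w 0.0588 F [0.  0.8 5.5] j7 1.23
slide [-0.0005 -0.0007 -0.0779] rot [0.0003 0.0001 0.    ]
```

Gripped at 59 mm, underside 42 mm below the TCP. Lift.

```bash
python3 -m jog '[{"slide":[0,0,-0.02],"delta_rot":[0,0,0]},{"slide":[0,0,-0.05],"delta_rot":[0,0,0]},{"slide":[0,0,-0.075],"delta_rot":[0,0,0]},{"slide":[0,0,-0.09],"delta_rot":[0,0,0]},{"slide":[0,0,-0.09],"delta_rot":[0,0,0]},{"slide":[0,0,-0.09],"delta_rot":[0,0,0]},{"slide":[0,0,-0.09],"delta_rot":[0,0,0]},{"slide":[0,0,-0.09],"delta_rot":[0,0,0]}]'
cat >> h.py <<'E'
F=(.4975,-.0105,.230)
def fx(x,y): c,s=np.cos(F[2]),np.sin(F[2]); return F[0]+c*x-s*y, F[1]+s*x+c*y
def fxinv(p): c,s=np.cos(F[2]),np.sin(F[2]); d=np.asarray(p[:2])-F[:2]; return np.array([c*d[0]+s*d[1],-s*d[0]+c*d[1]])
E
python3 -c "
from h import *
print(fx(12,12)if 0 else fx(.012,.014)); need(*fx(.012,.014),.13,F[2])"
```

```text
t: 15.15
ee_pos: [0.5327, -0.3229, 0.1305]
orientation: [3.069, 0.672, -0.004]
force: [-1.0, -0.1, -5.3]
width: 0.0591
(np.float64(0.5059923114105719), np.float64(0.005867059812497509))
t 15.15 pos [ 0.5327 -0.3229  0.1305] ang 0.4312 w 0.0591 F [-1.  -0.1 -5.3] j7 1.18
slide [ 0.1131 -0.3099  0.0004] rot [-0.      0.0004  0.032 ]
```

```bash
python3 -m jog '[{"slide":[0.016,-0.044,0],"delta_rot":[0,0,0.005]},{"slide":[0.032,-0.088,0],"delta_rot":[0,0,0.01]},{"slide":[0.048,-0.132,0],"delta_rot":[0,0,0.02]},{"slide":[0.064,-0.176,0],"delta_rot":[0,0,0.03]},{"slide":[0.08,-0.22,0],"delta_rot":[0,0,0.032]},{"slide":[0.097,-0.265,0],"delta_rot":[0,0,0.032]},{"slide":[0.113,-0.3,0],"delta_rot":[0,0,0.032]},{"slide":[0.113,-0.31,0],"delta_rot":[0,0,0.032]}]'
python3 -c "
from h import *
need(*fx(.012,.014),.07,F[2])"
```

```text
t: 15.95
ee_pos: [0.5055, 0.0121, 0.1297]
orientation: [-3.118, -0.373, 0.005]
force: [0.3, 0.4, -4.4]
width: 0.0583
t 15.95 pos [0.5055 0.0121 0.1297] ang 0.2381 w 0.0583 F [ 0.3  0.4 -4.4] j7 0.32
slide [-0.0009  0.0063  0.0596] rot [-0.0003  0.0005  0.0013]
```

```bash
python3 -m jog '[{"slide":[-0.001,0.005,0.01],"delta_rot":[0,0,0.001]},{"slide":[-0.001,0.005,0.03],"delta_rot":[0,0,0.001]},{"slide":[-0.001,0.005,0.05],"delta_rot":[0,0,0.001]},{"slide":[-0.001,0.005,0.06],"delta_rot":[0,0,0.001]},{"slide":[-0.001,0.005,0.06],"delta_rot":[0,0,0.001]},{"slide":[-0.001,0.005,0.06],"delta_rot":[0,0,0.001]},{"slide":[-0.001,0.005,0.06],"delta_rot":[0,0,0.001]},{"slide":[-0.001,0.005,0.06],"delta_rot":[0,0,0.001]}]'
python3 -c "
from h import *
need(*fx(.012,.014),.054,F[2])
print(fxinv(telemetry.get_state()['ee_pos']))"
python3 blk.py .506 .006 .23 .028 g
```

```text
t: 16.75
ee_pos: [0.5062, 0.007, 0.0705]
orientation: [-3.119, -0.363, 0.002]
force: [-0.4, -0.6, -4.1]
width: 0.0588
t 16.75 pos [0.5062 0.007  0.0705] ang 0.2316 w 0.0588 F [-0.4 -0.6 -4.1] j7 0.38
slide [-0.0004  0.0011  0.0165] rot [-0.0003  0.0002  0.0003]
[0.01246137 0.01503914]
side 0.86 [261.5, 209.7] [259. 206.]
both [0.5057 0.0072 0.2719] 0.234
side [0.5059 0.0071 0.2599] 0.234
```

View pics/g_side.png

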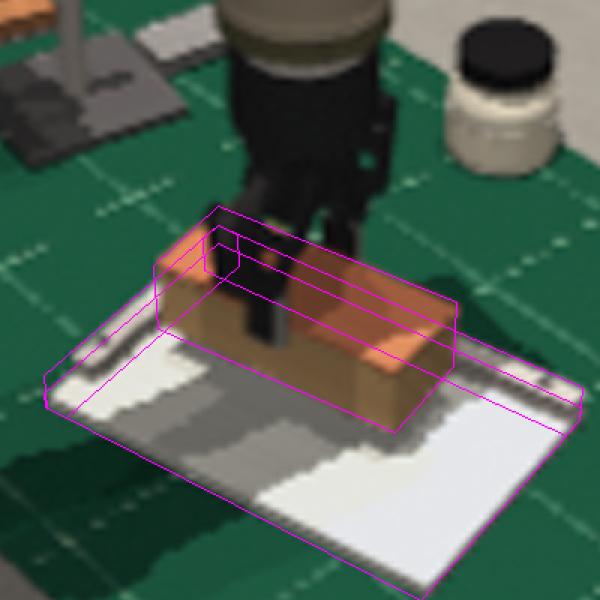

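View pics/g_top.png

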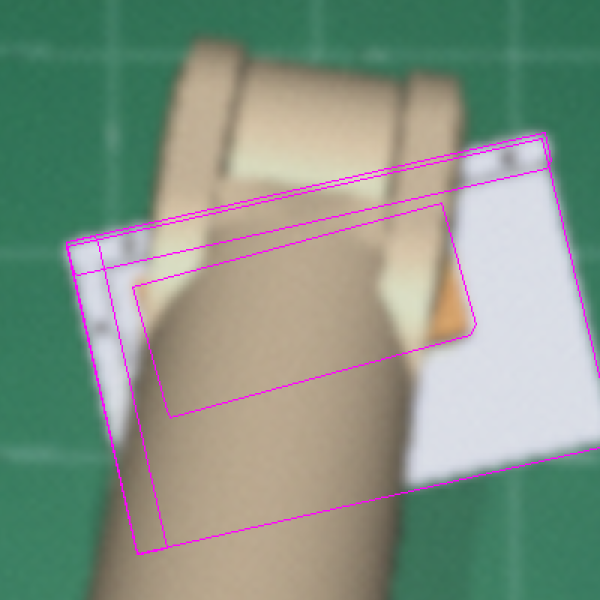

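The block is held level over the bed with gaps to both fences. Lower onto the bed.

```bash
python3 -m jog '[{"slide":[0,0.001,0.008],"delta_rot":[0,0,0]},{"slide":[0,0.001,0.014],"delta_rot":[0,0,0]},{"slide":[0,0.001,0.016],"delta_rot":[0,0,0]},{"slide":[0,0.001,0.017],"delta_rot":[0,0,0]},{"slide":[0,0.001,0.0175],"delta_rot":[0,0,0]},{"slide":[0,0.001,0.018],"delta_rot":[0,0,0]},{"slide":[0,0.001,0.0185],"delta_rot":[0,0,0]},{"slide":[0,0.001,0.0185],"delta_rot":[0,0,0]}]'
python3 -c "
from h import *
need(*fx(.012,.030),.052,F[2])
print(fxinv(telemetry.get_state()['ee_pos']))"
```

```text
t: 17.75
ee_pos: [0.5061, 0.0063, 0.0521]
orientation: [-3.118, -0.363, 0.003]
force: [-3.7, -0.3, 3.7]
width: 0.0588
t 17.75 pos [0.5061 0.0063 0.0521] ang 0.2319 w 0.0588 F [-3.7 -0.3  3.7] j7 0.4
slide [-0.0001 -0.0156  0.0001] rot [-0.0004  0.0003  0.0003]
[0.01215976 0.01437961]
```

Touching the bed. Slide towards the short fence (tool -y).

```bash
python3 -m jog '[{"slide":[0,-0.002,0],"delta_rot":[0,0,0]},{"slide":[0,-0.004,0],"delta_rot":[0,0,0]},{"slide":[0,-0.006,0],"delta_rot":[0,0,0]},{"slide":[0,-0.008,0],"delta_rot":[0,0,0]},{"slide":[0,-0.01,0],"delta_rot":[0,0,0]},{"slide":[0,-0.012,0],"delta_rot":[0,0,0]},{"slide":[0,-0.012,0],"delta_rot":[0,0,0]},{"slide":[0,-0.012,0],"delta_rot":[0,0,0]}]'
python3 -c "
from h import *
need(*fx(.012,.030),.052,F[2])
s=telemetry.get_state();print(fxinv(s['ee_pos']),R.from_rotvec([0,0,-F[2]]).apply(s['force']))"
```

```text
t: 18.55
ee_pos: [0.5033, 0.0184, 0.0521]
orientation: [-3.118, -0.364, 0.003]
force: [-1.3, 0.6, -1.0]
width: 0.0586
t 18.55 pos [0.5033 0.0184 0.0521] ang 0.2324 w 0.0586 F [-1.3  0.6 -1. ] j7 0.38
slide [-0.0002 -0.0032  0.0001] rot [-0.0005  0.0003  0.0004]
[0.0122353  0.02683801] [-1.13477976  0.88822814 -1.00750204]
```

```bash
python3 -m jog '[{"slide":[0,-0.001,0],"delta_rot":[0,0,0]},{"slide":[0,-0.0015,0],"delta_rot":[0,0,0]},{"slide":[0,-0.002,0],"delta_rot":[0,0,0]},{"slide":[0,-0.0025,0],"delta_rot":[0,0,0]},{"slide":[0,-0.003,0],"delta_rot":[0,0,0]},{"slide":[0,-0.0035,0],"delta_rot":[0,0,0]},{"slide":[0,-0.004,0],"delta_rot":[0,0,0]},{"slide":[0,-0.004,0],"delta_rot":[0,0,0]}]'
python3 -c "
from h import *
need(*fx(.012,.030),.052,F[2])
s=telemetry.get_state();print(fxinv(s['ee_pos']),R.from_rotvec([0,0,-F[2]]).apply(s['force']))"
```

```text
t: 19.35
ee_pos: [0.5026, 0.0205, 0.0522]
orientation: [-3.12, -0.361, 0.003]
force: [0.6, -5.9, -3.5]
width: 0.0586
t 19.35 pos [0.5026 0.0205 0.0522] ang 0.2305 w 0.0586 F [ 0.6 -5.9 -3.5] j7 0.37
slide [-0.     -0.001   0.0002] rot [-0.0002  0.0003  0.0001]
[0.01200864 0.02903945] [-0.74267168 -5.89230466 -3.49890711]
```

Reaction of 6 N towards -y, and the block stopped about 2 mm short of the command, so it has probably met the fence. Confirm with a little more.

```bash
python3 -m jog '[{"slide":[0,-0.001,0],"delta_rot":[0,0,0]},{"slide":[0,-0.002,0],"delta_rot":[0,0,0]},{"slide":[0,-0.003,0],"delta_rot":[0,0,0]},{"slide":[0,-0.004,0],"delta_rot":[0,0,0]},{"slide":[0,-0.004,0],"delta_rot":[0,0,0]},{"slide":[0,-0.004,0],"delta_rot":[0,0,0]},{"slide":[0,-0.004,0],"delta_rot":[0,0,0]},{"slide":[0,-0.004,0],"delta_rot":[0,0,0]}]'
python3 -c "
from h import *
need(*fx(.030,.030),.052,F[2])
s=telemetry.get_state();print(fxinv(s['ee_pos']),R.from_rotvec([0,0,-F[2]]).apply(s['force']))"
```

```text
t: 20.15
ee_pos: [0.5024, 0.0207, 0.0526]
orientation: [3.118, 0.356, -0.001]
force: [1.8, -14.1, -1.5]
width: 0.0591
t 20.15 pos [0.5024 0.0207 0.0526] ang 0.2276 w 0.0591 F [  1.8 -14.1  -1.5] j7 0.36
slide [ 0.0181 -0.0008  0.0006] rot [ 0.0005  0.0001 -0.0004]
[0.01188113 0.02929414] [ -1.50390519 -14.10942162  -1.51064803]
```

Firm contact with the short fence (14 N, no more motion). Now push towards the long fence (tool +x).

```bash
python3 -m jog '[{"slide":[0.002,-0.0005,0.0003],"delta_rot":[0,0,0]},{"slide":[0.004,-0.0005,0.0003],"delta_rot":[0,0,0]},{"slide":[0.006,-0.0005,0.0003],"delta_rot":[0,0,0]},{"slide":[0.008,-0.0005,0.0003],"delta_rot":[0,0,0]},{"slide":[0.01,-0.0005,0.0003],"delta_rot":[0,0,0]},{"slide":[0.012,-0.0005,0.0003],"delta_rot":[0,0,0]},{"slide":[0.014,-0.0005,0.0003],"delta_rot":[0,0,0]},{"slide":[0.015,-0.0005,0.0003],"delta_rot":[0,0,0]}]'
python3 -c "
from h import *
need(*fx(.030,.030),.052,F[2])
s=telemetry.get_state();print(fxinv(s['ee_pos']),R.from_rotvec([0,0,-F[2]]).apply(s['force']))"
```

```text
t: 20.95
ee_pos: [0.5157, 0.0236, 0.0521]
orientation: [3.118, 0.356, -0.005]
force: [-6.7, -7.5, 4.2]
width: 0.0591
t 20.95 pos [0.5157 0.0236 0.0521] ang 0.2275 w 0.0591 F [-6.7 -7.5  4.2] j7 0.36
slide [ 0.0045 -0.0009  0.0001] rot [ 0.0005  0.0006 -0.0004]
[0.02548725 0.0291019 ] [-8.19472639 -5.75795817  4.17570293]
```

```bash
python3 -m jog '[{"slide":[0.002,-0.0005,0],"delta_rot":[0,0,0]},{"slide":[0.003,-0.0005,0],"delta_rot":[0,0,0]},{"slide":[0.004,-0.0005,0],"delta_rot":[0,0,0]},{"slide":[0.005,-0.0005,0],"delta_rot":[0,0,0]},{"slide":[0.006,-0.0005,0],"delta_rot":[0,0,0]},{"slide":[0.007,-0.0005,0],"delta_rot":[0,0,0]},{"slide":[0.007,-0.0005,0],"delta_rot":[0,0,0]},{"slide":[0.007,-0.0005,0],"delta_rot":[0,0,0]}]'
python3 -c "
from h import *
need(*fx(.030,.030),.052,F[2])
s=telemetry.get_state();print(fxinv(s['ee_pos']),R.from_rotvec([0,0,-F[2]]).apply(s['force']),s['torque'])"
```

```text
t: 21.75
ee_pos: [0.5191, 0.0244, 0.0522]
orientation: [3.118, 0.355, -0.017]
force: [-19.2, -7.5, 18.7]
width: 0.0588
t 21.75 pos [0.5191 0.0244 0.0522] ang 0.227 w 0.0588 F [-19.2  -7.5  18.7] j7 0.37
slide [ 0.001  -0.0009  0.0002] rot [ 0.0003  0.0017 -0.0005]
[0.02895236 0.02906933] [-20.43196714  -2.96353783  18.7333123 ] [-1.52561463  3.70377303  0.48416333]
```

Contact with the long fence too (20 N); x is about 1 mm below nominal, the same bias as y. Relax, then open.

```bash
python3 -m jog '[{"slide":[0,0,0],"delta_rot":[0,0,0]},{"slide":[0,0,0],"delta_rot":[0,0,0]},{"slide":[0,0,0],"delta_rot":[0,0,0]},{"slide":[0,0,0],"delta_rot":[0,0,0]},{"slide":[0,0,0],"delta_rot":[0,0,0]},{"slide":[0,0,0],"delta_rot":[0,0,0]},{"slide":[0,0,0],"delta_rot":[0,0,0]},{"slide":[0,0,0],"delta_rot":[0,0,0]}]'
python3 -m jog '[{"slide":[0,0,0],"delta_rot":[0,0,0]},{"slide":[0,0,0],"delta_rot":[0,0,0]},{"slide":[0,0,0],"delta_rot":[0,0,0]},{"slide":[0,0,0],"delta_rot":[0,0,0]},{"slide":[0,0,0],"delta_rot":[0,0,0]},{"slide":[0,0,0],"delta_rot":[0,0,0]},{"slide":[0,0,0],"delta_rot":[0,0,0]},{"slide":[0,0,0],"delta_rot":[0,0,0]}]' 1
python3 -c "
from h import *
s=telemetry.get_state();print(fxinv(s['ee_pos']),s['force'],s['width'])"
```

```text
t: 22.55
ee_pos: [0.5185, 0.0242, 0.0524]
orientation: [3.118, 0.355, -0.019]
force: [-5.9, -5.0, 4.5]
width: 0.0583
t: 23.35
ee_pos: [0.5185, 0.0242, 0.0524]
orientation: [3.118, 0.355, -0.019]
force: [-0.3, 0.8, -1.0]
width: 0.0851
[0.0283875  0.02900824] [-0.34646805  0.78215764 -1.00030338] 0.08511326529912797
```

Released with no force. Raise straight up, then aside for a view.

```bash
python3 -m jog '[{"slide":[0,0,-0.01],"delta_rot":[0,0,0]},{"slide":[0,0,-0.03],"delta_rot":[0,0,0]},{"slide":[0,0,-0.06],"delta_rot":[0,0,0]},{"slide":[0,0,-0.1],"delta_rot":[0,0,0]},{"slide":[0,0.05,-0.13],"delta_rot":[0,0,0]},{"slide":[0,0.1,-0.15],"delta_rot":[0,0,0]},{"slide":[0,0.15,-0.15],"delta_rot":[0,0,0]},{"slide":[0,0.2,-0.15],"delta_rot":[0,0,0]}]'
python3 -m jog '[{"slide":[-0.02,0.05,0],"delta_rot":[0,0,0]},{"slide":[-0.02,0.08,0],"delta_rot":[0,0,0]},{"slide":[-0.02,0.08,0],"delta_rot":[0,0,0]},{"slide":[-0.02,0.08,0],"delta_rot":[0,0,0]},{"slide":[-0.02,0.08,0],"delta_rot":[0,0,0]},{"slide":[-0.02,0.08,0],"delta_rot":[0,0,0]},{"slide":[-0.02,0.08,0],"delta_rot":[0,0,0]},{"slide":[-0.02,0.08,0],"delta_rot":[0,0,0]}]'
python3 blk.py .5199 .0255 .23 .01 k
```

```text
t: 24.15
ee_pos: [0.5637, -0.1605, 0.2049]
orientation: [3.118, 0.358, -0.014]
force: [0.7, 1.0, 0.4]
width: 0.0853
t: 24.95
ee_pos: [0.5626, -0.242, 0.2054]
orientation: [3.118, 0.36, -0.013]
force: [0.1, 0.1, 0.2]
width: 0.0857
side 0.95 [256.6, 207.7] [259. 206.]
top 0.56 [249.5, 168.4] [251. 169.]
both [0.5171 0.0256 0.2258] 0.092
side [0.5173 0.0259 0.2089] 0.085
top [0.5165 0.0267 0.2658] 0.087
```

View pics/k_side.png

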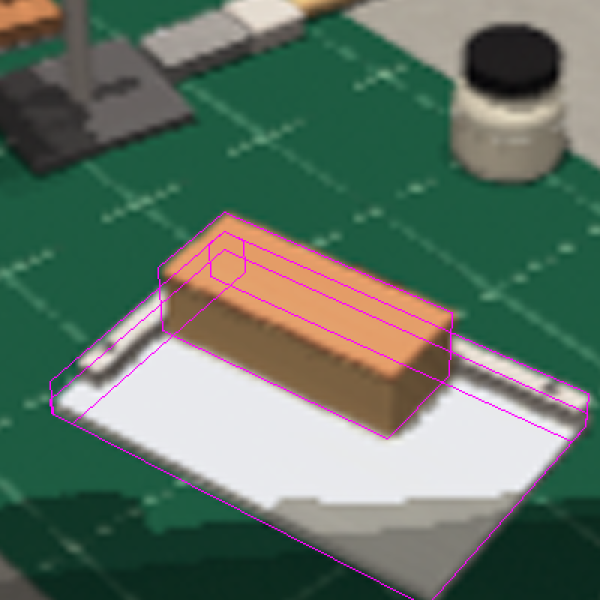

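View pics/k_top.png

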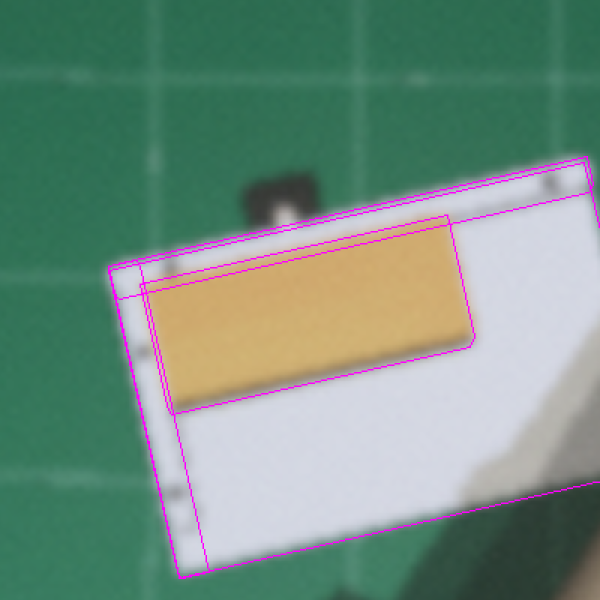

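The block sits in the corner, but the fit puts it 1–3 mm off the long fence, which is too close to the pin limit to trust. I'll measure by colour as well.

```bash
cat > colfit.py <<'E'
from fit import *
import sys
tag=sys.argv[1]
im={n:vision.camera(n) for n in("side","top")}; reg={}
for n in im:
    e=proj(n,(.5199,.0255,.03)).astype(int)
    hsv=cv2.cvtColor(im[n],cv2.COLOR_BGR2HSV); m=((hsv[...,0]>5)&(hsv[...,0]<28)&(hsv[...,1]>70)).astype(np.uint8)
    k=np.zeros_like(m); k[e[1]-45:e[1]+45,e[0]-45:e[0]+45]=1; m*=k
    c,l,st,_=cv2.connectedComponentsWithStats(m); i=1+np.argmax(st[1:,4]); reg[n]=l==i
p,f=fit("block",reg,(.5199,.0255,.23),.01); print("both",np.round(p,4),round(f,3),fxinv(p))
for n in reg:
    q,f=fit("block",{n:reg[n]},p,.01); print(n,np.round(q,4),round(f,3),fxinv(q))
for n in im:
    e=proj(n,(.5199,.0255,.03)).astype(int); x=im[n][e[1]-33:e[1]+33,e[0]-38:e[0]+38]
    cv2.imwrite(f"pics/{tag}_{n}.png",cv2.resize(x,None,fx=9,fy=9,interpolation=cv2.INTER_CUBIC))
E
python3 colfit.py m
```

```text
both [0.5196 0.0256 0.2315] 0.074 [0.0297634  0.03011836]
side [0.5196 0.0255 0.2381] 0.035 [0.02972791 0.02997832]
top [0.5193 0.0263 0.2286] 0.109 [0.02964967 0.03089407]
```

View pics/m_top.png

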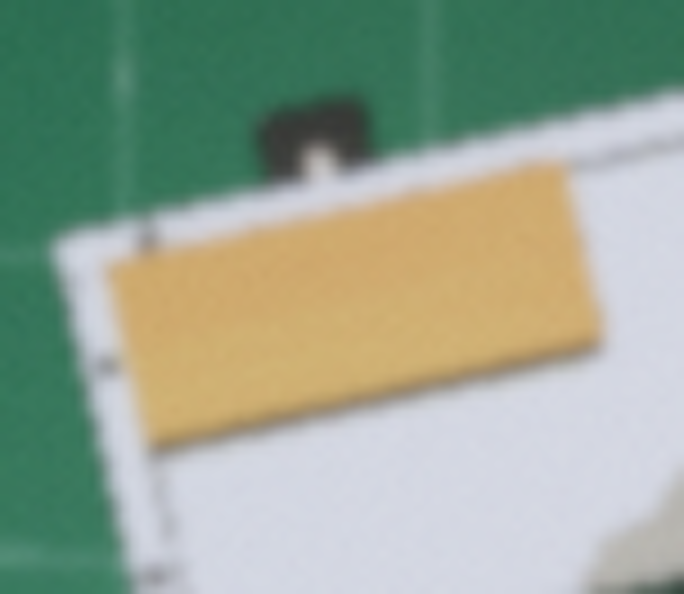

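The colour fit puts the block at fixture (29.7, 30.1) mm, 0.1° off square. The pin's back end now shows at the housing (top crop 320,155); it did not before. One last look at the pad and the bystanders.

```bash
python3 - <<'E'
from h import *
im=vision.camera("side"); cv2.imwrite("pics/fin_side.png",cv2.resize(im[90:310,150:420],None,fx=2.7,fy=2.7,interpolation=cv2.INTER_CUBIC))
vision.camera("top")
for l,n,o in(("jar","side",(292,171)),("phone","top",(321,96)),("brush","top",(158,108)),("pad","side",None)):
    s=silhouettes(l,n); print(l,[(round(a["score"],2),np.round(a["uv"])) for a in s][:2],"was",o)
s=telemetry.get_state(); print(s["t"],s["force"])
E
```

```text
jar [(0.78, array([291., 173.]))] was (292, 171)
phone [(0.86, array([322.,  96.]))] was (321, 96)
brush [(0.68, array([160., 106.]))] was (158, 108)
pad [(0.87, array([206., 148.]))] was None
25.55 [ 0.13485765 -0.37212391 -0.13031852]
```

View pics/fin_side.png

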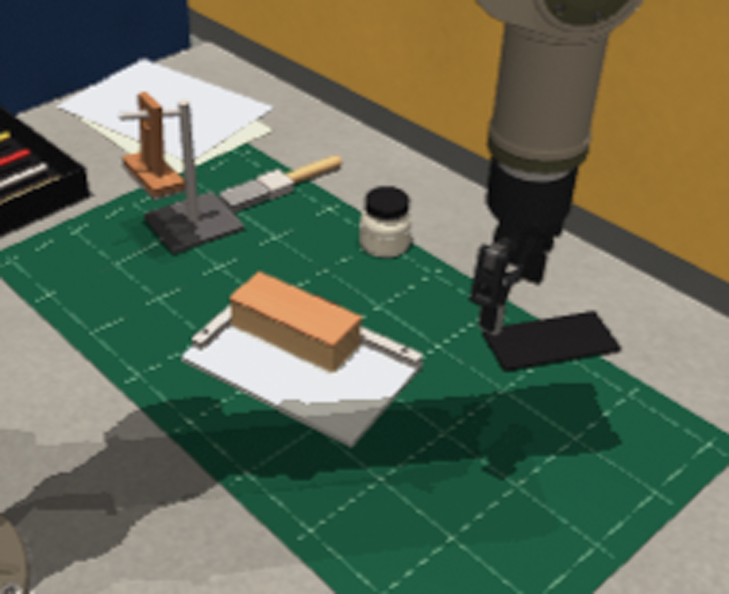

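The pad hangs on the peg (155,145), the block sits in the corner (295,320), the jar, phone and brush are where they were, and the arm is clear at 0.2 m height. Handing in.

```bash
python3 -c "
from plant import job
print(job.finish_job())"
```

```text
the job is handed in; nothing more can be done
None
```

The pad hangs by its eye on the peg, and the copper-faced block is home in the fixture's corner, copper up and released. I handed the job in at about 25.6 s of the 72 s allowed; it reported no verdict.

- **Pad:** I gripped it by the paddle, threaded the eye over the peg, lowered it and let go. It still hung there in the last picture, tilted slightly. I estimated that tilt by eye as well under the limit and did not measure it.
- **Block:** I took the look-alike farthest from the base, set it on the bed, and slid it against the short fence (14 N) and then the long fence (20 N).
- **Last checks:** A colour fit put the block at fixture x 29.7, y 30.1 mm (home is 30, 30), about 0.1° off square. The pin's back end now shows at the switch housing, which suggests it is pressed in, but its travel cannot be read directly.
- **Bystanders:** The jar, phone and brush were found within about 3 pixels of where they started, and the arm touches nothing.
- **A check that disagreed:** A fit from the network silhouettes put the block about 2.7 mm short of the long fence, just outside the pin limit. I trusted the colour fit because it agreed with the contact forces, and I did not push the block a second time.

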